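# Slide the ware board home in the drying rack and lock it

## Robot

A 6-joint arm with a two-finger parallel gripper is mounted at the origin on a cart in front of the work surface, level with it; the furniture and walls round the work are solid. World frame = base frame: x ahead of the robot, y to its left, z up, the work surface at z = 0. Lengths are in m, angles in rad, forces in N, time in s.
With the tool pointing down it reaches from about 0.35 to 1 m from the base axis. Payload 7.1 kg.
Tool frame: the origin (TCP) lies between the finger pads; the fingertips stand 22 mm ahead of it and the grasp point (between the pads) lies 3 mm ahead of it; z points along the fingers, y is the line along which they close (so a half turn about z gives the same grasp; the last joint's range is limited). The gripper opens to 85 mm and grips with 20 to 120 N. Pads are 22 mm wide; open, the fingers measure 114 mm over their backs; the gripper's body (76 mm by 85 mm) begins 54 mm behind the grasp point. The pads swing forward as they close: fully open they stand 13 mm farther back than shut.
Start: joints at [-1.217, 0.423, 1.63, -0, 1.089, -0.019], TCP at [0.228, -0.582, 0.253] pointing down, gripper open.
Joint ranges: [-3, 3], [-0.9, 2.11], [0.09, 2.58], [-1.31, 4.45], [0.11, 2.69], [-2.54, 2.54]. Speed limits (rad/s): [2.39, 2.39, 3.01, 3.14, 3.14, 3.14].

## Interface

Orientations are given as a rotation vector (axis times angle).
In Python, from rig import manip gives the robot as it stands. The module is installed in compiled form; this text tells all that it offers. Calls block until the motion is done:
- manip.move_to(position, orientation): joint-space move of the TCP to a pose.
- manip.servo_line(position, orientation=None, rate=0.15): straight line of the TCP; orientation=None keeps the orientation; rate is the mean speed in m/s.
- manip.set_joints(angles): joint-space move.
- manip.command_gripper(opening, f_grip=None): finger opening in m; f_grip is the grip in N (None keeps the last); returns when the fingers have stopped.
- manip.hold(seconds).
- manip.solve_ik(position, orientation): joint angles nearest the present ones, or None.
- manip.camera(name): name is "side" or "top"; returns a dict with "image" (420x560x3 uint8, red, green, blue), "fx", "fy", "cx", "cy" (pixels), "cam_to_world" (4x4, takes a point from camera to world coordinates). Camera axes: x right, y down, z forward; pixel columns grow to the right and rows downward; lengths in m; the calibration is good to about 2 mm. A picture is of the moment at which its call begins. There is no depth.
A pose or a line that the arm cannot do raises manip.IKError and nothing moves.
- manip.sign_off(): hands the job in; it is judged then, once.
Readings, each from a call of its own:
- manip.get_time(): time.
- manip.get_joint_positions(): joint angles.
- manip.get_joint_vel(): joint speeds.
- manip.get_tau(): joint torques, N m.
- manip.get_position(): TCP position.
- manip.get_ee_rot(): TCP orientation.
- manip.get_contact_force(): force on the tool from outside, world axes, zero at the start.
- manip.get_torque(): the same for the moment, N m.
- manip.get_width(): finger opening in m.
- manip.get_grip_force(): force on a finger pad.
Only numpy, scipy, OpenCV 4.12 (cv2) and the standard library are available. Lean on these libraries where they do the work, as an engineer would, in place of code of your own. Each camera call takes 0.05 s, during which the arm holds its last target. There are 200 camera calls.

## Task

Push the ware board along the rails of the wooden drying rack with a fingertip until it drops into its locating notches, carrying the clay tube along standing on it. Then push the red turn button round by its peg until it lies square across the board and locks it. Do not lift the board, do not touch the clay tube, and leave the other things on the table where they are.

Things in the scene. Friction and masses are not known exactly. Their poses are not given: they have to be found in the camera images.
- ware_rack: Fixed wooden drying rack, 340 mm long (x -175 to +165), 176 mm wide. Origin on the table; +x is the way the board slides (away from the robot and to its right), +y to the left of that, z up. Running surfaces 40 mm above the table at |y| 20 to 68 mm; the middle |y| < 20 mm is open down to the table, but for an 18 mm high cross bar at each end. Guides at |y| 68 to 88 mm rise to 56 mm.
- rack_seat (a point): Point 40 mm above the table at x = +50 mm, y = 0 of the rack: the board's middle lies over it when home; axes as the rack's. The notches are four gaps in the running surfaces, 20 mm long and 12 mm deep: two in the rails' outer halves 65 mm ahead of this point, two in the inner halves 65 mm behind it.
- ware_board: Loose plywood board 180 (x, along the rails) x 130 x 18 mm, about 0.22 kg, with 3 mm play to each guide, on four feet 8 mm high. Origin at the underside of the feet, in the middle; axes as the rack's. Starts 55 to 115 mm short of home, its plywood 48 to 66 mm above the table. Slides with a few newtons; at home all feet fall into the notches at once: it drops 8 mm and stops firmly.
- board_edge (a point): Middle of the board's trailing (-x) end face, where to push; half-way up the plywood (17 mm above the board's origin).
- turn_button (a joint): Angle of the red bar, rad: 0 along the right guide, pointing to rack -x; grows clockwise seen from above; 1.57 across the board, pointing to rack +y; stops at -0.6 and 1.6. Starts at -0.45 to 0, turned clear of the board; takes about 1.2 N at the peg and stays where left. It passes 3 mm over the board when that is home, but strikes its side while it rides on the rails.
- button_pivot (a point): Pivot of the red turn button, on the rack's right guide at x = 0, y = -78 mm of the rack; this point is at the bar's underside, 61 mm above the table. The bar is 20 mm wide and 10 mm thick (61 to 71 mm above the table) and reaches 54 mm from here.
- button_peg (a point): Middle of the upright wooden peg on the turn button, 44 mm from the pivot: 14 mm across, from 71 to 97 mm above the table; this point is 87 mm up.
- tube_center (a point): Centre of a loose upright tube of dark clay, 53 mm across and 50 mm high, standing on the leading half of the board (some 35 mm ahead of the board's middle). Must ride along untouched.
- brush_can: Loose tin can with three brushes, 75 mm across, 272 mm high, origin under its middle; right of the work, leave alone.
- lidded_jar: Loose grey jar with black lid, 68 mm across, 104 mm high, right of the rack, origin under its middle; leave alone.
- round_mould: Loose round plaster mould, 66 mm across, 34 mm high, right of the rack, origin under its middle; leave alone.
- dark_bottle: Loose small brown bottle with black cap, 38 mm across, 76 mm high, left of the rack, origin under its middle; leave alone.
- clay_tube: The same clay tube; origin under its middle.
There are look-alikes about, which are no part of the job. What is shaped like the clay_tube but green is not meant.

How it is judged:
On the way, in this order (a step that is already met when the one before it is completed fails the run):
1. the board has dropped home in its notches, the turn button still open (x of ware_board in the frame of rack_seat between -0.007 and 0.007 m and z of ware_board in the frame of rack_seat below -0.0055 m and angle between ware_board's own z axis and vertical below 0.04 rad and value of joint turn_button below 0.9 rad), for 0.2 s.
2. the turn button lies square across the board (x of ware_board in the frame of rack_seat between -0.007 and 0.007 m and z of ware_board in the frame of rack_seat below -0.0055 m and angle between ware_board's own z axis and vertical below 0.04 rad and value of joint turn_button above 1.3 rad), for 0.2 s.
At the end, for the whole second after the job is handed in: The board lies home: within 7 mm of the seat along the rails, at least 5.5 mm lower than it rode, level within 0.04 rad; the turn button is past 1.3 rad across it; the clay tube stands upright on the board; all at rest (all of step 2 and linear speed of each of ware_board, clay_tube below 0.01 m/s and angle between tube_center's own z axis and vertical below 0.15 rad and z of tube_center in the frame of ware_board between 0.045 and 0.057 m); the robot touches nothing.
It fails at once if the board is lifted off its rails (over 14 mm) (z of ware_board in the frame of rack_seat above 0.014 m).
It fails at once if the clay tube is touched by the robot (contact force between any of the fingers, the arm and clay_tube above 0.3 N).
It fails at once if the clay tube falls over or off the board (angle between tube_center's own z axis and vertical above 0.4 rad or z of tube_center in the frame of ware_board below 0.03 m).
It fails at once if another thing on the table is moved more than 20 mm (distance of any of brush_can, lidded_jar, round_mould, dark_bottle from where it was at the start of the episode above 0.02 m).
It also fails if it takes over 51 s, if anything falls off the work surface, if the arm or the gripper's body presses on something with over 40 N, if the wrist force passes 120 N, or if a joint passes its speed limit or range.

## Working session

There is one attempt and no reset: what is moved stays moved. The work goes in short steps, each a Python script; the robot and the scene stay as the last script left them, time stands still between calls to the robot, and variables do not carry over. Pictures are saved under pics/ and viewed, at most 10 in all, crops included, and the job is handed in when it is done.

```bash
mkdir -p pics; cat > h.py <<'E'
import numpy as np, cv2
from rig import manip
def snap(n,f):
    c=manip.camera(n); cv2.imwrite(f'pics/{f}.png',cv2.cvtColor(c['image'],cv2.COLOR_RGB2BGR))
    np.savez(f'pics/{f}.npz',**{k:np.array(v) for k,v in c.items()}); return c
def ray(c,u,v,z):
    T=np.array(c['cam_to_world']); d=T[:3,:3]@np.array([(u-c['cx'])/c['fx'],(v-c['cy'])/c['fy'],1]); o=T[:3,3]
    return o+d*(z-o[2])/d[2]
def proj(c,p):
    T=np.array(c['cam_to_world']); q=T[:3,:3].T@(np.asarray(p)-T[:3,3]); return c['fx']*q[0]/q[2]+c['cx'],c['fy']*q[1]/q[2]+c['cy']
E
python3 - <<'E'
from h import *
for n in('top','side'):
    c=snap(n,n+'0'); print(n,np.round(c['cam_to_world'],3).tolist(),c['fx'])
print(manip.get_ee_rot(),manip.get_time())
E
```

```text
top [[-0.001, -0.988, 0.155, 0.364], [-0.999, 0.007, 0.036, -0.126], [-0.037, -0.154, -0.987, 1.067], [0.0, 0.0, 0.0, 1.0]] 439.183568469695
side [[-0.949, -0.17, 0.267, 0.161], [-0.316, 0.468, -0.825, 1.089], [0.015, -0.867, -0.498, 0.804], [0.0, 0.0, 0.0, 1.0]] 498.50156632259456
[-3.08580988e+00 -5.81985625e-01  3.54609507e-04] 0.1
```

View pics/top0.png

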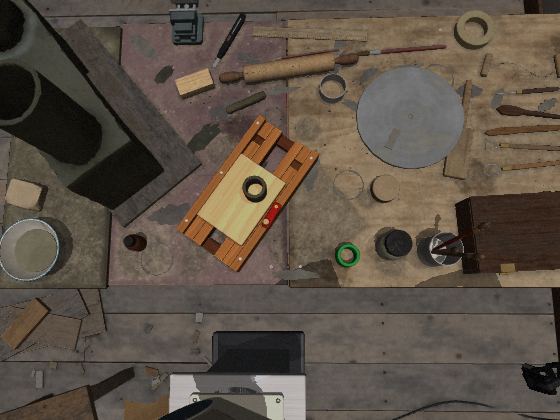

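View pics/side0.png

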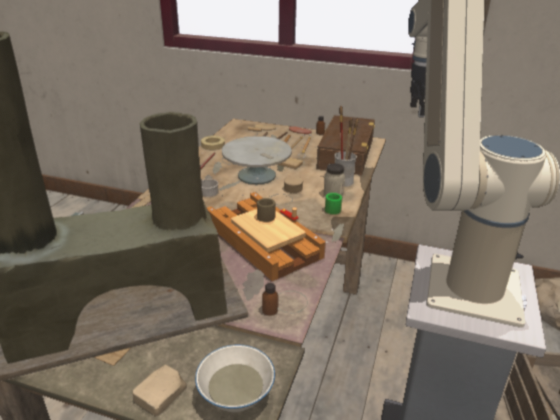

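Candidates: dark clay tube at top (255,188), standing on the board; look-alikes are the green tube (347,254), the metal ring (333,88) and the lidded jar (397,243). By the description I choose the dark tube on the board. The red button is at (270,215), and I'll check it in a close crop.

```bash
python3 - <<'E'
import cv2
i=cv2.imread('pics/top0.png')[110:280,165:335]; cv2.imwrite('pics/crop0.png',cv2.resize(i,None,fx=3.5,fy=3.5,interpolation=cv2.INTER_CUBIC))
E
```

```text
(no output)
```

View pics/crop0.png

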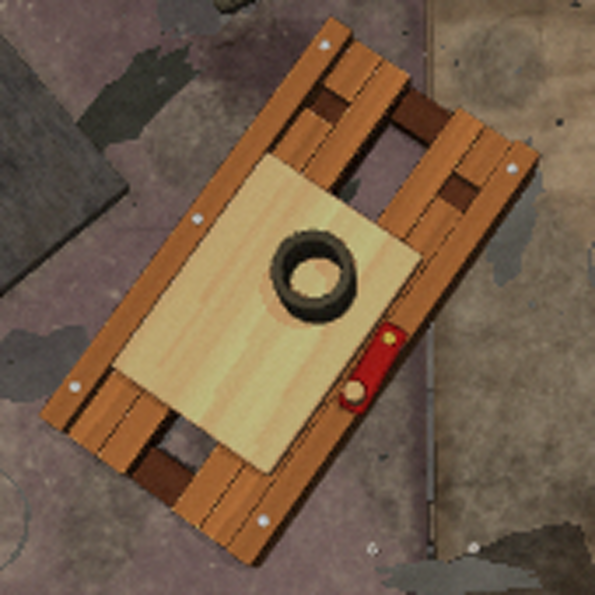

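The crop shows the board lying on the rails, with the dark tube at crop (314,276). The red bar's pivot is at (389,338) and its peg top at (354,391); it points towards rack -x. The rack and board corners are clear, so I'll fit the poses to them.

```bash
cat >> h.py <<'E'
def fit(local,world):
    l=np.array(local);w=np.array(world)[:,:2]
    a=l-l.mean(0);b=w-w.mean(0)
    th=np.arctan2((a[:,0]*b[:,1]-a[:,1]*b[:,0]).sum(),(a*b).sum())
    R=np.array([[np.cos(th),-np.sin(th)],[np.sin(th),np.cos(th)]]); t=w.mean(0)-R@l.mean(0)
    return th,t,R,np.linalg.norm(l@R.T+t-w,axis=1)
E
python3 - <<'E'
from h import *
c={k:v for k,v in np.load('pics/top0.npz').items()}
P=lambda u,v,z: ray(c,165+(u+.5)/3.5-.5,110+(v+.5)/3.5-.5,z)
th,t,R,e=fit([(-.175,.088),(-.175,-.088),(.165,-.088),(.165,.088)],[P(*p,.056) for p in[(40,414),(252,565),(539,154),(331,16)]])
print('rack',th,t,e)
tb,b,_,e=fit([(-.09,.065),(-.09,-.065),(.09,-.065),(.09,.065)],[P(*p,.066) for p in[(113,368),(270,473),(421,256),(267,152)]])
print('board',tb,b,e)
L=lambda p:R.T@(np.array(p)[:2]-t)
print('board local',L(b),'pivot',L(P(389,338,.072)),'peg',L(P(354,391,.097)),'tube',L(P(314,276,.116)))
W=lambda x,y:R@[x,y]+t
print('edge',W(L(b)[0]-.09,0),'home edge',W(-.04,0),'peg end',W(0,-.034))
print('bottle',P((134-165)*3.5,(242-110)*3.5,.06),'green',ray(c,347,254,.05),'jar',ray(c,397,243,.1),'can',ray(c,440,248,.1))
# which way tool: candidate orientations
from scipy.spatial.transform import Rotation as Ro
r0=Ro.from_rotvec(manip.get_ee_rot());print(r0.as_matrix().round(2))
E
```

```text
rack -0.6106685479623399 [ 0.57957515 -0.03137407] [0.00179956 0.00178825 0.00256381 0.00165174]
board -0.6019125179372972 [ 0.55465835 -0.01358545] [0.00185936 0.00312801 0.00278595 0.00196074]
board local [-0.03061372  0.00028591] pivot [-0.00064532 -0.0772526 ] peg [-0.04448863 -0.08157283] tube [-0.00031411 -0.0208112 ]
edge [0.48076057 0.03778769] home edge [ 0.54680456 -0.00843745] peg end [ 0.56007903 -0.05922907]
bottle [0.45561599 0.2370462  0.06      ] green [ 0.42596272 -0.25707534  0.05      ] jar [ 0.44654237 -0.35983148  0.1       ] can [ 0.43528723 -0.45184264  0.1       ]
[[ 0.93  0.36 -0.  ]
 [ 0.36 -0.93  0.  ]
 [ 0.   -0.   -1.  ]]
```

```bash
cat >> h.py <<'E'
from scipy.spatial.transform import Rotation as Ro
TH=-0.6107; T0=np.array([.57957515,-.03137407]); RR=np.array([[np.cos(TH),-np.sin(TH)],[np.sin(TH),np.cos(TH)]])
W=lambda x,y,z: np.r_[RR@[x,y]+T0,z]
def ori(psi): # tool down, tool x at rack-frame heading psi
    a=psi+TH; return Ro.from_matrix(np.array([[np.cos(a),np.sin(a),0],[np.sin(a),-np.cos(a),0],[0,0,-1]])).as_rotvec()
def loc(): p=manip.get_position(); return np.r_[RR.T@(p[:2]-T0),p[2]]
fx=lambda: RR.T@np.array(manip.get_contact_force())[:2]
E
python3 - <<'E'
from h import *
for s in (0,np.pi): 
    print(s,manip.solve_ik(W(-.156,0,.068),ori(s)))
    for a in(-.1,.7,1.5): print('  a',a,manip.solve_ik(W(-.044*np.cos(a),-.078+.044*np.sin(a),.1),ori(s+np.pi/2-a)))
p=manip.get_position(); manip.servo_line([p[0],p[1],.46],rate=.25)
manip.command_gripper(0)
q=[manip.solve_ik(W(-.156,0,.3),ori(s)) for s in(0,np.pi)]
q=[x for x in q if x is not None]; print(q)
k=min(q,key=lambda x:abs(x[5]))
s=0 if np.allclose(k,q[0]) else np.pi
manip.move_to(W(-.156,0,.42),ori(s))
manip.servo_line(W(-.156,0,.068),rate=.15)
print(s,loc(),manip.get_width(),fx(),manip.get_time()); snap('side','s1')
E
```

```text
0 [ 1.01736251e-01  5.10304394e-01  2.09685246e+00 -4.44089210e-16
  5.34435796e-01  2.28323258e+00]
  a -0.1 [-1.71221280e-01  4.90063594e-01  1.99001042e+00 -4.44089210e-16
  6.61518639e-01  3.39478720e-01]
  a 0.7 [-1.23046781e-01  5.15079561e-01  1.93703944e+00 -1.33226763e-15
  6.89473658e-01  1.18765322e+00]
  a 1.5 [-1.24077715e-01  5.51112416e-01  1.86089972e+00 -4.44089210e-16
  7.29580515e-01  1.98662228e+00]
3.141592653589793 [ 0.10173625  0.51030439  2.09685246  0.          0.5344358  -0.85836008]
  a -0.1 None
  a 0.7 [-1.23046781e-01  5.15079561e-01  1.93703944e+00 -4.44089210e-16
  6.89473658e-01 -1.95393943e+00]
  a 1.5 [-1.24077715e-01  5.51112416e-01  1.86089972e+00 -4.44089210e-16
  7.29580515e-01 -1.15497037e+00]
[array([ 1.01736251e-01,  1.09221941e-01,  1.94280690e+00, -4.44089210e-16,
        1.08956381e+00,  2.28323258e+00]), array([ 0.10173625,  0.10922194,  1.9428069 ,  0.        ,  1.08956381,
       -0.85836008])]
3.141592653589793 [-0.15575542  0.00023652  0.06845037] 0.00012551622916353818 [0.41268025 0.29478525] 6.7583
```

View pics/s1.png

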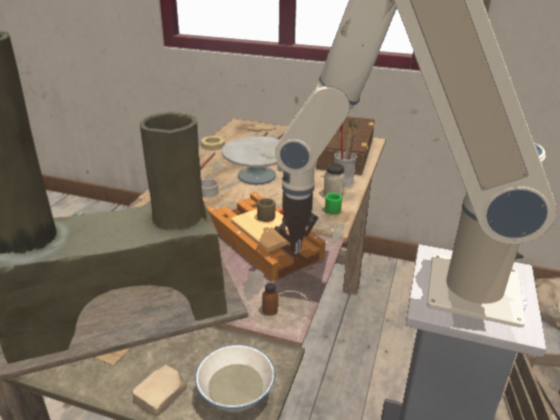

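The fingers, at (298,250), are down behind the board's trailing edge in the open middle. The tube, at (266,210), is standing. Now I'll push.

```bash
python3 - <<'E'
from h import *
f0=fx()
x=-.156
log=[]
while x<-.028:
    st=.008 if x<-.068 else .002
    x+=st
    manip.servo_line(W(x,0,.068),rate=.035 if st>.005 else .025)
    f=fx()-f0; log.append((round(x,3),*np.round(f,1)))
    if abs(f[0])>14: break
print(log,loc(),manip.get_time())
snap('top','t2')
import cv2
i=cv2.imread('pics/t2.png')[110:280,165:335]; cv2.imwrite('pics/crop2.png',cv2.resize(i,None,fx=3.5,fy=3.5,interpolation=cv2.INTER_CUBIC))
E
```

```text
[(-0.148, np.float64(0.0), np.float64(-1.5)), (-0.14, np.float64(0.5), np.float64(-2.0)), (-0.132, np.float64(0.3), np.float64(-0.4)), (-0.124, np.float64(0.2), np.float64(-1.5)), (-0.116, np.float64(0.3), np.float64(-1.7)), (-0.108, np.float64(-0.5), np.float64(-0.9)), (-0.1, np.float64(0.3), np.float64(-1.5)), (-0.092, np.float64(0.2), np.float64(-0.9)), (-0.084, np.float64(-0.8), np.float64(-1.2)), (-0.076, np.float64(-0.1), np.float64(-1.4)), (-0.068, np.float64(-0.1), np.float64(-1.7)), (-0.066, np.float64(-0.0), np.float64(-0.6)), (-0.064, np.float64(-0.9), np.float64(-0.6)), (-0.062, np.float64(-0.7), np.float64(-1.3)), (-0.06, np.float64(-0.4), np.float64(-1.5)), (-0.058, np.float64(-1.1), np.float64(-2.2)), (-0.056, np.float64(-0.8), np.float64(-0.5)), (-0.054, np.float64(-0.2), np.float64(-0.9)), (-0.052, np.float64(-1.0), np.float64(-1.7)), (-0.05, np.float64(0.0), np.float64(-1.0)), (-0.048, np.float64(-0.8), np.float64(-1.3)), (-0.046, np.float64(-8.5), np.float64(0.4)), (-0.044, np.float64(-16.1), np.float64(4.3))] [-0.04738507 -0.0001745   0.06792078] 13.9333
```

View pics/crop2.png

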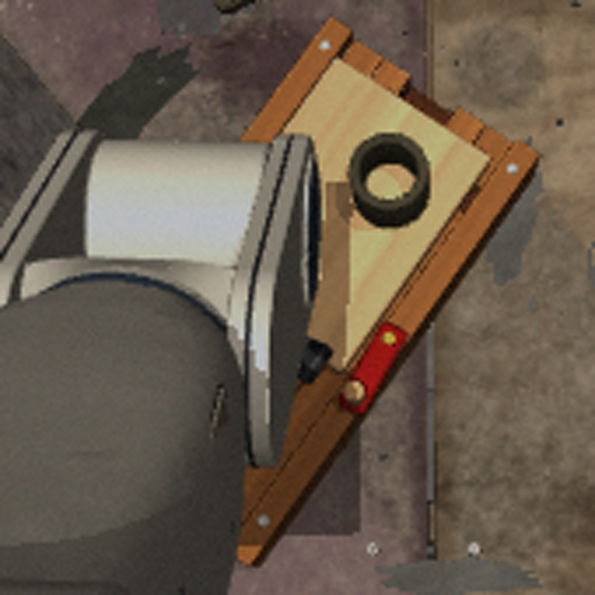

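The board's leading corners are now at crop (337,55) and (489,157), and the tube is standing on it at (390,180). The sharp rise in force fits the firm stop. I'll check x and the drop, then retreat.

```bash
python3 - <<'E'
from h import *
manip.servo_line(W(-.085,0,.068),rate=.1)
manip.servo_line(W(-.085,0,.24),rate=.25)
manip.move_to(W(-.10,-.14,.24),ori(np.pi/2+.1))
for n in('top','side'): snap(n,n+'3')
c=dict(np.load('pics/top3.npz'))
P=lambda u,v,z: RR.T@(ray(c,165+(u+.5)/3.5-.5,110+(v+.5)/3.5-.5,z)[:2]-T0)
for z in(.058,.066): print(z,P(337,55,z),P(489,157,z))
print(manip.get_time(),manip.get_joint_positions())
i=cv2.imread('pics/top3.png')[110:280,165:335]; a=cv2.resize(i,(400,400),interpolation=cv2.INTER_CUBIC)
i=cv2.imread('pics/side3.png')[180:290,200:330]; b=cv2.resize(i,(400,400),interpolation=cv2.INTER_CUBIC)
cv2.imwrite('pics/crop3.png',np.hstack([a,b]))
E
```

```text
0.058 [0.14255395 0.06671154] [ 0.14148604 -0.06018977]
0.066 [0.14045496 0.06459231] [ 0.13939551 -0.06130293]
16.6083 [-2.36670185e-01  1.48174836e-01  2.05953532e+00  5.40096838e-05
  9.34505477e-01  2.72477060e-01]
```

View pics/crop3.png

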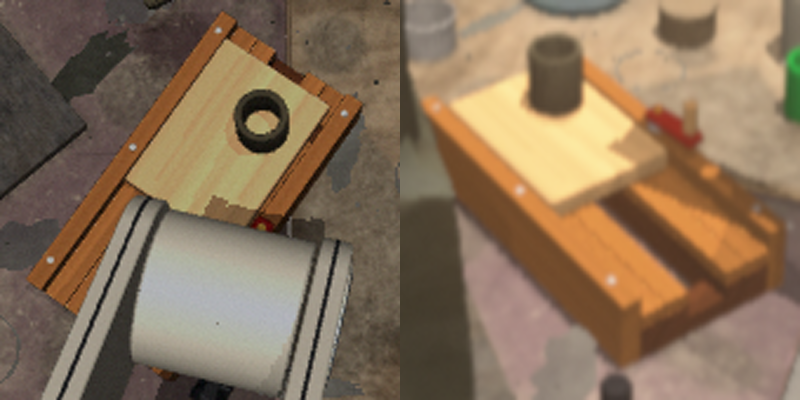

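Board x is right (about 0.141 for 0.140). In the side crop the tube is standing, and the trailing-left corner's top is near (556,203). I'll check the drop by projecting that corner.

```bash
python3 - <<'E'
from h import *
c=dict(np.load('pics/side3.npz'))
f=lambda p:(lambda u:(400+(u[0]-200+.5)*400/130,(u[1]-180+.5)*400/110))(proj(c,p))
for z in(.04,.048,.058,.066): print(z,np.round([f(W(.05-.09,y,z)) for y in(.065,-.065)],1).tolist())
print('rack corner ref',f(W(-.175,.088,.056)), f(W(-.175,-.088,.056)))
E
```

```text
0.04 [[555.4, 222.7], [672.4, 168.7]]
0.048 [[555.3, 213.8], [672.6, 160.1]]
0.058 [[555.1, 202.5], [672.8, 149.2]]
0.066 [[555.0, 193.5], [673.0, 140.5]]
rack corner ref (np.float64(623.721637148049), np.float64(304.7720012829921)) (np.float64(787.9988260606938), np.float64(221.20402696838966))
```

The observed corner matches z = 0.058, so the board has dropped home. Now the button.

```bash
python3 - <<'E'
from h import *
def pose(a,d,z=.1):
    t=np.array([np.sin(a),np.cos(a)]); p=np.array([-.044*np.cos(a),-.078+.044*np.sin(a)])-d*t
    return W(*p,z),ori(np.pi/2-a)
a=-.1; D=.016
f0=fx()
manip.move_to(*pose(a,.04,.2)); manip.servo_line(*pose(a,.04),rate=.15)
f0=fx(); manip.servo_line(*pose(a,D),rate=.05); log=[]
for a in np.linspace(-.1,1.54,15)[1:]:
    manip.servo_line(*pose(a,D),rate=.05)
    f=fx()-f0; log.append((round(a,2),*np.round(f,1).tolist()))
    if np.hypot(*f)>15: break
print(log,loc(),manip.get_time())
manip.servo_line(*pose(a,.04),rate=.1)
p,_=pose(a,.04,.25); manip.servo_line(p,rate=.2)
manip.move_to(W(-.20,-.2,.3),ori(np.pi/2))
for n in('top','side'): snap(n,n+'4')
i=cv2.imread('pics/top4.png')[110:280,165:335]; x=cv2.resize(i,(400,400),interpolation=cv2.INTER_CUBIC)
i=cv2.imread('pics/side4.png')[180:290,200:330]; y=cv2.resize(i,(400,400),interpolation=cv2.INTER_CUBIC)
cv2.imwrite('pics/crop4.png',np.hstack([x,y])); print(manip.get_time())
E
```

```text
[(np.float64(0.02), 0.1, 1.1), (np.float64(0.13), 1.1, 0.8), (np.float64(0.25), 0.7, 1.5), (np.float64(0.37), 0.6, 0.5), (np.float64(0.49), 0.4, 0.4), (np.float64(0.6), -0.5, 1.9), (np.float64(0.72), 0.9, 1.3), (np.float64(0.84), 0.4, 1.0), (np.float64(0.95), 0.9, 1.1), (np.float64(1.07), 0.5, -0.2), (np.float64(1.19), 1.1, 0.1), (np.float64(1.31), 1.0, 1.1), (np.float64(1.42), 0.3, 0.5), (np.float64(1.54), 0.9, 2.0)] [-0.01740146 -0.03460382  0.09998115] 22.1917
25.125
```

View pics/crop4.png

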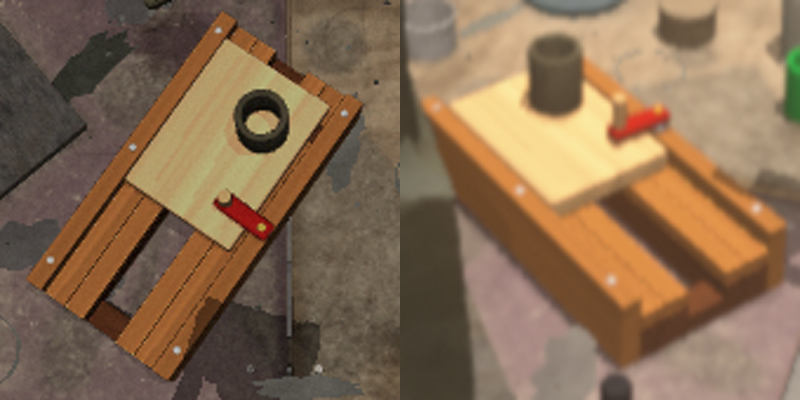

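The bar now lies over the board. Its pivot is at top crop (262,227) and its peg top at (224,196), and the tube is standing. I'll measure the angle before handing in.

```bash
python3 - <<'E'
from h import *
c=dict(np.load('pics/top4.npz')); s=400/170
P=lambda u,v,z: RR.T@(ray(c,165+(u+.5)/s-.5,110+(v+.5)/s-.5,z)[:2]-T0)
a,b=P(262,227,.072),P(224,196,.097); d=b-a; print(a,b,np.arctan2(d[1],-d[0]))
E
```

```text
[-0.00023029 -0.07774122] [ 0.0007541  -0.03358007] 1.5930832928451566
```

```bash
python3 - <<'E'
from h import *
manip.hold(.3); print(manip.sign_off(), manip.get_time())
E
```

```text
the job is handed in; nothing more can be done
the job is handed in; nothing more can be done
```

The job is handed in, but no verdict came back: my last pictures show the board dropped home in its notches, the clay tube standing on it untouched, and the turn button square across it at about 1.57 rad, at 25 s of the 51 s allowed.

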